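# Stow the spare cutting wheel in the machine's latched bay

## Robot

A 7-joint arm with a two-finger parallel gripper is mounted at the origin on the work surface. World frame = base frame: x ahead of the robot, y to its left, z up, the work surface at z = 0. Lengths are in m, angles in rad, forces in N, time in s.
With the tool pointing down it reaches from about 0.35 to 0.9 m from the base axis. Payload 8.1 kg.
Tool frame: the origin (TCP) lies on the centre line of the jaws, within the pads' length; the fingertips stand 17 mm ahead of it and the grasp point (between the pads) lies 2 mm behind it; z points along the fingers, y is the direction in which the jaws open and shut (so a half turn about z gives the same grasp; the last joint's range is limited). The gripper opens to 92 mm and grips with 3 to 60 N. Pads are 19 mm wide; open, the fingers measure 130 mm over their backs; the gripper's body (75 mm by 190 mm) begins 47 mm behind the grasp point.
Start: joints at [1.058, 0.434, 0.025, 1.573, -0.012, 1.134, -0.075], TCP at [0.249, -0.573, 0.244] pointing down, gripper open.
Joint ranges: [-2.62, 2.62], [-0.44, 2.09], [-1.27, 1.32], [0.08, 2.57], [-1.32, 4.46], [0.12, 2], [-2.74, 2.74]. Speed limits (rad/s): [2.22, 2.22, 3.01, 3.01, 3.14, 3.14, 3.14].

## Interface

Orientations are given as a rotation vector (axis times angle).
In Python, from cell import arm, imaging, job gives the robot as it stands.
- The arm moves only by the tool jog_arm, never from a script. Its argument "moves" is a list of rows, each an object with "fingers": the closure, from -1 (fully open) to 1 (shut); "xyz": the shift along the tool's x, y, z in cm, a list of three; "angular": the turn, a rotation vector about the tool's x, y, z in rad, a list of three. In form: [{"fingers": fingers, "xyz": [dx, dy, dz], "angular": [ax, ay, az]}, ...]. A call has 1 to 12 rows; each row is the pose to reach, as a shift and turn from the pose commanded when the call began, along the tool's axes at that moment; what a row does not reach only later rows make up. A row lasts 1/8 s, in which the tool goes at most 62.5 mm and 10.7 degrees, less where a joint would pass 70% of its speed; a pose out of reach is approached as far as the arm can. A call with a gripper value outside its range is refused whole. The fingers move at their own pace and stop on an object; "grip_force" is the grip in N (left out, the last holds). Time passes only in rows, so rows that repeat a pose let the fingers close. It gives the time, the measured TCP pose, the force and the opening at its end, in the units of the state.
- arm.observe(): the state, without advancing time (a new reading comes with each control period).
- imaging.get_image(name): name is "scene" or "top"; returns the picture (384x512x3 uint8, red, green, blue); there is no depth.
- imaging.camera_params(name): a dict with "fx", "fy", "cx", "cy" (pixels), "dist" ([k1, k2, p1, p2, k3] as OpenCV has them; the pictures are not rectified), "rvec" (rotation vector, rad) and "tvec" (3), from world to camera coordinates, as OpenCV has them. Camera axes: x right, y down, z forward; pixel columns grow to the right and rows downward; lengths in m; the calibration is good to about 2 mm. A picture is of the moment at which its call begins. camera_params takes no time and is no camera call.
- job.sign_off(): hands the job in, once; it reports no verdict.
The state is a dict: "clock": time; "joints": joint angles; "dq": joint speeds; "joint_efforts": joint torques, N m; "position": TCP position; "ee_rot": TCP orientation; "force": force on the tool from outside, world axes, zero at the start; "ft_torque": the same for the moment, N m; "width": opening from 0.0 (shut) to 1.0 (fully open).
Only numpy, scipy, OpenCV 4.12 (cv2) and the standard library are available. Lean on these libraries where they do the work, as an engineer would, in place of code of your own. Each camera call takes 0.05 s, during which the arm holds its last target. There are 200 camera calls.

## Task

Put the small cutting wheel away in the glass-cutting machine: press the round pad on the bay lid once to click it free and let it spring open, set the small wheel down flat on the bay floor with its stem up, then swing the lid down and press it once more until it latches and stays flush by itself. Press gently by feel (never more than 15 N on the lid), do not drop the wheel, and leave the big wheel, the two tumblers and the wrench where they are.

Things in the scene. Friction and masses are not known exactly. Their poses are not given: they have to be found in the camera images.
- machine: White bench machine, fixed: 200 mm deep (its x), 320 wide (y from -190 to +130 mm), deck 120 high. Origin on the table, mid-depth; x away from its front face, y left seen from the front, z up. A steel disc and two knobs rise 21 mm above the right part of the deck; a spindle sticks out 60 mm on the right side. The wheel bay is in the left part, under the lid.
- lid (a joint): Lid angle, rad: 0 latched flush, slightly negative pressed below flush, 1.95 fully open (leaning back past upright). A spring pushes it open (about 2 N at the pad when shut, less when open), with a damper: unlatched it swings fully open in about 2 s and never stays shut. Each full press at the pad, then letting go, toggles the push-push latch: latched to freed, freed to latched at flush.
- lid_pad (a point): Centre of the flat round dark pad (24 mm across) on the lid's upper face: where to press. 125 mm from the hinge line; moves with the lid. The lid is a white plate reaching from the hinge to its free edge 167 mm away (facing the robot), 114 mm wide, 6 mm thick, with a 19 mm skirt hanging under the free edge.
- lid_hinge (a point): Middle of the lid's hinge line, mid-thickness of the lid plate (its upper face is 3 mm above this when shut), at the lid's far side from the robot; 117 mm above the table. The hinge axis is the machine's y. At angle a, a point of the lid at distance r from the hinge lies r*cos(a) toward the machine's front and r*sin(a) up.
- bay_floor (a point): Centre of the bay's floor, 55 mm above the table and 65 mm below the deck; the bay is 100 mm (machine x) by 116 mm (machine y), open at the top when the lid is open. The wall on its front side is 28 mm lower than the deck; the hinge line is 60 mm behind this point.
- wheel_hub (a point): Small cutting wheel, lying flat, loose, 0.1 to 0.2 kg: grey disc 56 mm across and 10 mm thick with a round steel stem 20 mm across standing up from its middle to 40 mm above its underside. This point is the middle of the stem, 25 mm above the wheel's underside; z along the stem, up.
- big_wheel_hub (a point): Big cutting wheel, a bystander: disc 96 mm across, 10 mm thick, the same stem. Point 25 mm above its underside.
- tumbler_a: Glass tumbler, bystander, 72 mm across, 90 mm high; origin under its centre.
- tumbler_b: Glass tumbler, bystander, 66 mm across, 80 mm high; origin under its centre.
- wrench_grip (a point): Wrench lying flat, bystander, on its handle; some 180 mm long.
- lid_latch (a point): Under the pad, 42 mm below the lid: the latch pin. At the pad the lid moves down with 2 to 3 N to the end of its travel, 5 to 19 mm below flush, a depth that differs each time and cannot be seen; there a stiff stop is felt, rising some 5 to 10 N per mm. The latch has surely clicked once the push reaches 8 N. A half press does nothing. Over 17 N is too hard.
Mind the look-alikes: they are no part of the job. Leave any blue or orange look-alike of the part that bears wheel_hub alone.

How it is judged:
On the way, in this order (a step that is already met when the one before it is completed fails the run):
1. the lid has been freed and stands open (value of joint lid above 1.2 rad), for 0.2 s.
2. the small wheel lies flat on the bay floor, let go, the lid still open (value of joint lid above 0.8 rad and angle between wheel_hub's own z axis and vertical below 0.12 rad and x of wheel_hub in the frame of bay_floor between -0.03 and 0.03 m and y of wheel_hub in the frame of bay_floor between -0.04 and 0.04 m and z of wheel_hub in the frame of bay_floor below 0.03 m and contact force between wheel and the fingers below 0.05 N), for 0.2 s.
At the end, for the whole second after the job is handed in: The lid is latched by itself within 0.025 rad of flush and still, and the small wheel lies flat (within 0.12 rad, stem up) on the bay floor, its stem within 30 mm of the bay's centre in depth and 40 mm in width (value of joint lid between -0.025 and 0.025 rad and angle between wheel_hub's own z axis and vertical below 0.12 rad and x of wheel_hub in the frame of bay_floor between -0.03 and 0.03 m and y of wheel_hub in the frame of bay_floor between -0.04 and 0.04 m and z of wheel_hub in the frame of bay_floor below 0.03 m and velocity of joint lid below 0.05 rad/s); the robot touches nothing.
It fails at once if the lid, shut or nearly shut, is pressed harder than 17 N by the gripper's body or the arm (contact force between the arm and lid above 17 N and value of joint lid below 0.06 rad).
It fails at once if the lid, shut or nearly shut, is pressed harder than 17 N by the fingers (contact force between the fingers and lid above 17 N and value of joint lid below 0.06 rad).
It fails at once if the small wheel is dropped from more than about 25 mm (linear speed of wheel above 0.7 m/s and contact force between wheel and the fingers below 0.01 N and contact force between wheel and the arm below 0.01 N).
It fails at once if a bystander is moved by more than 20 mm (distance of any of big_wheel_hub, tumbler_a, tumbler_b, wrench_grip from where it was at the start of the episode above 0.02 m).
It also fails if it takes over 72 s, if anything falls off the work surface, if the arm or the gripper's body presses on something with over 40 N, if the wrist force passes 120 N, or if a joint passes its speed limit or range.

## Working session

There is one attempt and no reset: what is moved stays moved. The work goes in short steps, Python scripts to look and compute and a tool call to move; the robot and the scene stay as the last step left them, time stands still between calls to the robot, and variables do not carry over. Pictures are saved under pics/ and viewed, about 8 in all and at most 12, crops included, and the job is handed in when it is done.

Besides the shell and the picture viewer there is one more tool, called after ">>>" as a command line: name --argument value ..., lists and objects as JSON in quotes. jog_arm: Moves the arm, as the interface text tells. Its arguments: {"type":"object","properties":{"moves":{"type":"array"},"grip_force":{"type":"number"}},"required":["moves"]}

```bash
mkdir -p pics; ls
cat > h.py <<'E'
import numpy as np,cv2
from cell import arm,imaging,job
def snap(n,f=None):
    im=imaging.get_image(n); 
    if f: cv2.imwrite('pics/'+f,im[:,:,::-1])
    return im
def cam(n):
    p=imaging.camera_params(n);K=np.array([[p['fx'],0,p['cx']],[0,p['fy'],p['cy']],[0,0,1.]])
    return K,np.array(p['dist'],float),np.array(p['rvec'],float),np.array(p['tvec'],float)
def ray(n,uv):
    K,d,r,t=cam(n);R=cv2.Rodrigues(r)[0]
    q=cv2.undistortPoints(np.array(uv,float).reshape(-1,1,2),K,d).reshape(-1,2)
    D=np.c_[q,np.ones(len(q))]@R
    return -R.T@t,D
def onz(n,uv,z):
    c,D=ray(n,uv);return c+D*((z-c[2])/D[:,2])[:,None]
def proj(n,P):
    K,d,r,t=cam(n);return cv2.projectPoints(np.array(P,float).reshape(-1,1,3),r,t,K,d)[0].reshape(-1,2)
E
python3 - <<'E'
from h import *
a=snap('scene','s0.png');b=snap('top','t0.png')
for n in('scene','top'):print(n,ray(n,[[256,192]]),cam(n)[0][0,0])
print(arm.observe())
E
```

```text
pics
scene (array([1.32255756, 0.41586995, 0.9857997 ]), array([[-0.63201411, -0.30111631, -0.71435908]])) 465.515782247382
top (array([0.40778482, 0.04121588, 1.07764672]), array([[ 0.1432211 , -0.01149364, -0.98974699]])) 361.8021237519718
{'clock': 0.1, 'joints': array([ 1.0583678 ,  0.43519123,  0.02498498,  1.57398745, -0.01156611,
        1.13398119, -0.07507841]), 'dq': array([-0.00153123, -0.00129362, -0.00183823, -0.00134016,  0.00072431,
        0.0008366 ,  0.00098035]), 'joint_efforts': array([ 2.77427353e-03, -6.69118738e+01,  9.87699665e-01, -3.15139532e+01,
       -6.05393993e-02,  3.74322978e-02,  9.48346178e-05]), 'position': array([ 0.24880378, -0.57288513,  0.24300722]), 'ee_rot': array([-3.07455756e+00, -6.38919621e-01,  7.06370377e-04]), 'force': array([-0.66174238, -0.92909067,  0.08072609]), 'ft_torque': array([ 0.02439105, -0.03046225,  0.04182157]), 'width': 1.0019565330365454}
```

View pics/s0.png

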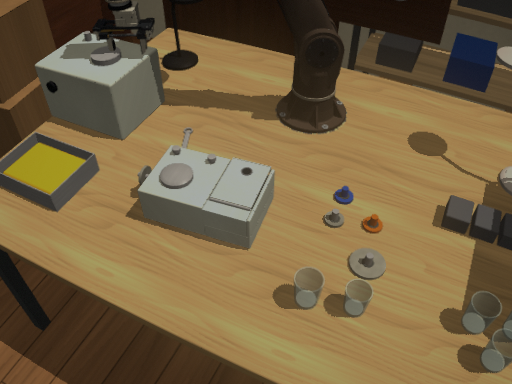

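View pics/t0.png

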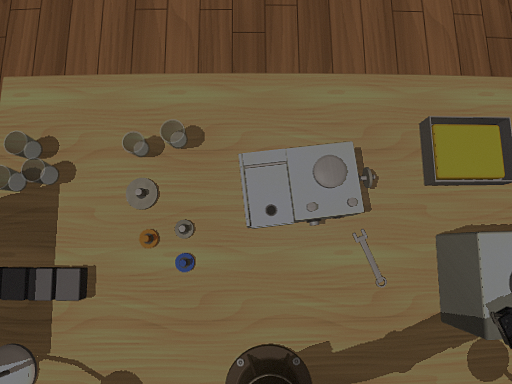

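Candidates for the small wheel in the top view are grey (184,228), blue (185,262), orange (149,238) and the big grey one (142,193). The description fits the small grey one at (184,228). The pad is the dark spot at (271,210), and the lid hinge is on the far side near row 165.

Run:
```python
from h import *
b=cv2.imread('pics/t0.png');s=cv2.imread('pics/s0.png')
c1=cv2.resize(b[130:280,120:390],None,fx=2.9,fy=2.9,interpolation=cv2.INTER_CUBIC)
cv2.imwrite('pics/c1.png',c1)
def dark(im,x0,y0,x1,y1,th):
    g=cv2.cvtColor(im,6)[y0:y1,x0:x1];m=(g<th).astype('u1');n,l,st,ce=cv2.connectedComponentsWithStats(m)
    return [(st[i][4],st[i][:4]+np.r_[x0,y0,0,0],(ce[i]+[x0,y0]).round(2)) for i in range(1,n) if st[i][4]>15]
print(dark(b,258,198,284,222,80));print(dark(s,236,162,258,180,90))
# machine corners seen at deck z=.12 (rough), wheel ray
for nm,uv in dict(pad=(271,210),c_fl=(248,227),c_bl=(241,154),c_br=(353,142),c_fr=(364,212)).items(): print(nm,onz('top',[uv],.12)[0].round(4))
# wheel: low-saturation mask
hsv=cv2.cvtColor(b,40)[215:245,168:202];m=(hsv[...,1]<60).astype('u1')
n,l,st,ce=cv2.connectedComponentsWithStats(m);print([(st[i],ce[i]+[168,215]) for i in range(1,n) if st[i][4]>20])
print(onz('top',[(184,228)],.02),onz('top',[(142,193)],.02), onz('scene',[(334,217)],.02))
```

```text
[(np.int32(96), array([266, 204,  11,  12]), array([270.65, 209.76]))]
[(np.int32(58), array([242, 168,  10,   7]), array([246.5, 171. ]))]
pad [ 0.4977 -0.0093  0.12  ]
c_fl [0.4533 0.0521 0.12  ]
c_bl [0.651  0.0699 0.12  ]
c_br [ 0.6838 -0.2393  0.12  ]
c_fr [ 0.4897 -0.2593  0.12  ]
[(array([  7,   5,  19,  18, 235], dtype=int32), array([183.16595745, 228.70212766]))]
[[0.45680458 0.23920016 0.02      ]] [[0.56052702 0.36531936 0.02      ]] [[0.46025319 0.2449126  0.02      ]]
```

View pics/c1.png

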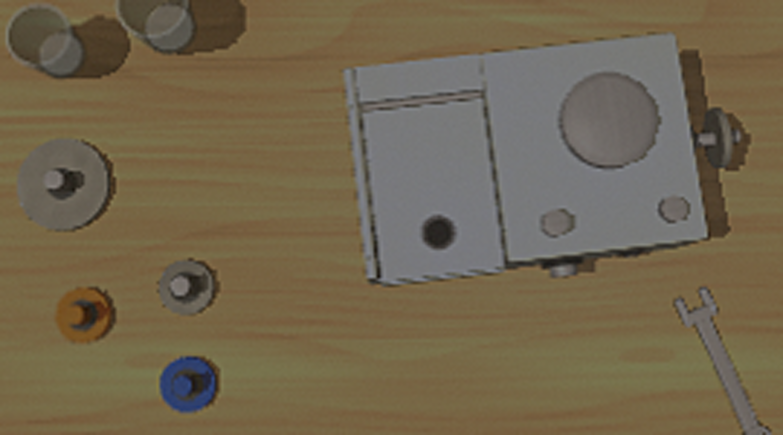

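The crop confirms a grey small wheel with a bright stem at crop (180,286), separate from the blue (188,384) and orange (84,314) ones. The pad is at crop (438,231).

```bash
cat >> h.py <<'E'
from scipy.spatial.transform import Rotation as Ro
def shift(tgt,yaw):
    o=arm.observe();R=Ro.from_rotvec(o['ee_rot']);x=R.as_matrix()[:,0]
    want=Ro.from_matrix(np.array([[np.cos(yaw),np.sin(yaw),0],[np.sin(yaw),-np.cos(yaw),0],[0,0,-1]]))
    print('t',round(o['clock'],2),'pos',o['position'].round(4),'F',o['force'].round(2),'w',round(o['width'],3))
    print('xyz cm',(R.inv().apply(np.array(tgt)-o['position'])*100).round(2),'ang',(R.inv()*want).as_rotvec().round(3))
def tri(a,b):
    c1,d1=ray('top',[a]);c2,d2=ray('scene',[b]);A=np.c_[d1[0],-d2[0]];k=np.linalg.lstsq(A,c2-c1,rcond=None)[0]
    p,q=c1+d1[0]*k[0],c2+d2[0]*k[1];return (p+q)/2,np.linalg.norm(p-q)
E
python3 - <<'E'
from h import *
P,e=tri((270.65,209.76),(246.5,171));print('pad',P,e)
T=lambda x,y:(120+x/2.9-.33,130+y/2.9-.33)
C={k:onz('top',[T(*v)],.12)[0][:2] for k,v in dict(bl=(347,70),fl=(371,284),br=(674,35),fr=(706,238),hl=(361,106),hr=(483,92),ll=(374,275),lr=(505,266)).items()}
for a,b,o in(('fl','bl',0),('fr','br',0),('fr','fl',1),('br','bl',1),('hr','hl',1)):
    d=C[b]-C[a];y=np.arctan2(d[1],d[0])-o*np.pi/2;print(a,b,y.round(3),np.linalg.norm(d).round(4))
yaw=.105;ex=np.array([np.cos(yaw),np.sin(yaw)])
pz=onz('top',[(270.65,209.76)],.12)[0];print('pad z.12',pz,'bay',pz[:2]+.065*ex,'hinge mid',pz[:2]+.125*ex,(C['hl']+C['hr'])/2)
print('wheel disc',onz('top',[(183.17,228.7)],.01),'stemtop',onz('top',[T(180,286)],.04))
b=cv2.imread('pics/t0.png');s=cv2.imread('pics/s0.png')
print('proj wheel in scene',proj('scene',[[.455,.24,.04],[.455,.24,.0]]))
shift([pz[0],pz[1],.18],yaw)
E
```

```text
pad [ 0.49778245 -0.00733288  0.12174262] 0.002075791240829253
fl bl 0.106 0.201
fr br 0.104 0.1952
fr fl 0.124 0.3125
br bl 0.106 0.3129
hr hl 0.111 0.1149
pad z.12 [ 0.49835293 -0.00838247  0.12      ] bay [ 0.56299495 -0.00157001] hinge mid [0.6226645  0.00471842] [0.62334823 0.00433068]
wheel disc [[0.45524001 0.24347246 0.01      ]] stemtop [[0.45510066 0.24189309 0.04      ]]
proj wheel in scene [[333.86381483 210.30770802]
 [332.06104102 219.86864981]]
t 0.1 pos [ 0.2488 -0.5729  0.243 ] F [-0.66 -0.93  0.08] w 1.002
xyz cm [ 45.38 -41.83   6.35] ang [-0.001  0.     0.305]
```

>>> jog_arm --moves '[{"fingers": 1, "xyz": [4, -4, 0], "angular": [0, 0, 0.05]}, {"fingers": 1, "xyz": [8, -8, 0], "angular": [0, 0, 0.1]}, {"fingers": 1, "xyz": [12, -12, 0], "angular": [0, 0, 0.15]}, {"fingers": 1, "xyz": [16.5, -16, 0], "angular": [0, 0, 0.2]}, {"fingers": 1, "xyz": [21, -20, 0], "angular": [0, 0, 0.25]}, {"fingers": 1, "xyz": [25.5, -24, 1], "angular": [0, 0, 0.305]}, {"fingers": 1, "xyz": [30, -28, 2], "angular": [0, 0, 0.305]}, {"fingers": 1, "xyz": [34.5, -32, 3], "angular": [0, 0, 0.305]}, {"fingers": 1, "xyz": [39, -36, 4], "angular": [0, 0, 0.305]}, {"fingers": 1, "xyz": [43, -39.5, 5], "angular": [0, 0, 0.305]}, {"fingers": 1, "xyz": [45.4, -41.8, 6.3], "angular": [0, 0, 0.305]}, {"fingers": 1, "xyz": [45.4, -41.8, 6.3], "angular": [0, 0, 0.305]}]' --grip_force 10

```text
clock: 1.6
position: [0.4988, -0.006, 0.1796]
ee_rot: [-3.136, -0.172, 0.003]
force: [-0.1, -1.4, -0.4]
width: 0.003
```

Run:
```python
from h import *
shift([.498,-.008,.142],.105)
```

```text
t 1.6 pos [ 0.4988 -0.006   0.1796] F [-0.14 -1.43 -0.39] w 0.003
xyz cm [-0.1   0.19  3.76] ang [-0.001  0.002  0.005]
```

>>> jog_arm --moves '[{"fingers": 1, "xyz": [0, 0.1, 1.5], "angular": [0, 0, 0]}, {"fingers": 1, "xyz": [0, 0.2, 3.0], "angular": [0, 0, 0]}, {"fingers": 1, "xyz": [0, 0.2, 3.7], "angular": [0, 0, 0]}, {"fingers": 1, "xyz": [0, 0.2, 4.2], "angular": [0, 0, 0]}, {"fingers": 1, "xyz": [0, 0.2, 4.5], "angular": [0, 0, 0]}, {"fingers": 1, "xyz": [0, 0.2, 4.5], "angular": [0, 0, 0]}]'

```text
clock: 2.35
position: [0.4992, -0.0112, 0.1358]
ee_rot: [3.137, 0.164, 0.0]
force: [-0.8, -0.4, 2.4]
width: 0.007
```

>>> jog_arm --moves '[{"fingers": 1, "xyz": [0, 0, 0.1], "angular": [0, 0, 0]}, {"fingers": 1, "xyz": [0, 0, 0.1], "angular": [0, 0, 0]}]'

```text
clock: 2.6
position: [0.4993, -0.011, 0.1349]
ee_rot: [3.137, 0.164, 0.001]
force: [-0.8, -1.0, 2.3]
width: 0.007
```

>>> jog_arm --moves '[{"fingers": 1, "xyz": [0, 0, 0.1], "angular": [0, 0, 0]}, {"fingers": 1, "xyz": [0, 0, 0.2], "angular": [0, 0, 0]}, {"fingers": 1, "xyz": [0, 0, 0.2], "angular": [0, 0, 0]}]'

```text
clock: 2.98
position: [0.4993, -0.011, 0.1327]
ee_rot: [3.137, 0.164, 0.001]
force: [0.2, -1.4, 2.9]
width: 0.004
```

>>> jog_arm --moves '[{"fingers": 1, "xyz": [0, 0, 0.1], "angular": [0, 0, 0]}, {"fingers": 1, "xyz": [0, 0, 0.1], "angular": [0, 0, 0]}]'

```text
clock: 3.22
position: [0.4993, -0.011, 0.1317]
ee_rot: [3.137, 0.164, 0.0]
force: [0.2, -1.6, 2.3]
width: 0.003
```

>>> jog_arm --moves '[{"fingers": 1, "xyz": [0, 0, 0.1], "angular": [0, 0, 0]}, {"fingers": 1, "xyz": [0, 0, 0.1], "angular": [0, 0, 0]}]'

```text
clock: 3.48
position: [0.4993, -0.011, 0.1307]
ee_rot: [-3.137, -0.164, -0.0]
force: [1.2, -0.8, 1.9]
width: 0.003
```

>>> jog_arm --moves '[{"fingers": 1, "xyz": [0, 0, 0.1], "angular": [0, 0, 0]}, {"fingers": 1, "xyz": [0, 0, 0.1], "angular": [0, 0, 0]}]'

```text
clock: 3.72
position: [0.4992, -0.0109, 0.1297]
ee_rot: [-3.137, -0.165, -0.0]
force: [1.5, -1.3, 1.8]
width: 0.005
```

>>> jog_arm --moves '[{"fingers": 1, "xyz": [0, 0, 0.1], "angular": [0, 0, 0]}, {"fingers": 1, "xyz": [0, 0, 0.1], "angular": [0, 0, 0]}]'

```text
clock: 3.98
position: [0.4992, -0.0109, 0.1287]
ee_rot: [-3.137, -0.165, -0.0]
force: [0.7, -0.9, 2.3]
width: 0.007
```

>>> jog_arm --moves '[{"fingers": 1, "xyz": [0, 0, 0.1], "angular": [0, 0, 0]}, {"fingers": 1, "xyz": [0, 0, 0.1], "angular": [0, 0, 0]}]'

```text
clock: 4.22
position: [0.4992, -0.0109, 0.1277]
ee_rot: [-3.137, -0.165, -0.0]
force: [1.1, 0.5, 2.0]
width: 0.005
```

>>> jog_arm --moves '[{"fingers": 1, "xyz": [0, 0, 0.1], "angular": [0, 0, 0]}, {"fingers": 1, "xyz": [0, 0, 0.1], "angular": [0, 0, 0]}]'

```text
clock: 4.47
position: [0.4991, -0.0109, 0.1267]
ee_rot: [-3.137, -0.165, -0.0]
force: [0.9, 0.1, 2.6]
width: 0.003
```

>>> jog_arm --moves '[{"fingers": 1, "xyz": [0, 0, 0.1], "angular": [0, 0, 0]}, {"fingers": 1, "xyz": [0, 0, 0.1], "angular": [0, 0, 0]}]'

```text
clock: 4.72
position: [0.4991, -0.0109, 0.1257]
ee_rot: [-3.137, -0.164, 0.0]
force: [2.2, 0.1, 3.0]
width: 0.005
```

>>> jog_arm --moves '[{"fingers": 1, "xyz": [0, 0, 0.1], "angular": [0, 0, 0]}, {"fingers": 1, "xyz": [0, 0, 0.1], "angular": [0, 0, 0]}]'

```text
clock: 4.97
position: [0.4992, -0.011, 0.1247]
ee_rot: [-3.137, -0.164, -0.0]
force: [1.4, 0.5, 2.7]
width: 0.005
```

>>> jog_arm --moves '[{"fingers": 1, "xyz": [0, 0, 0.1], "angular": [0, 0, 0]}, {"fingers": 1, "xyz": [0, 0, 0.1], "angular": [0, 0, 0]}]'

```text
clock: 5.22
position: [0.4993, -0.0109, 0.1237]
ee_rot: [-3.137, -0.165, -0.001]
force: [2.1, 0.6, 2.5]
width: 0.004
```

>>> jog_arm --moves '[{"fingers": 1, "xyz": [0, 0, 0.1], "angular": [0, 0, 0]}, {"fingers": 1, "xyz": [0, 0, 0.1], "angular": [0, 0, 0]}]'

```text
clock: 5.48
position: [0.4994, -0.0109, 0.1228]
ee_rot: [-3.137, -0.165, -0.001]
force: [1.3, 1.1, 4.4]
width: 0.0
```

>>> jog_arm --moves '[{"fingers": 1, "xyz": [0, 0, 0.05], "angular": [0, 0, 0]}, {"fingers": 1, "xyz": [0, 0, 0.06], "angular": [0, 0, 0]}]'

```text
clock: 5.72
position: [0.4994, -0.0109, 0.1224]
ee_rot: [-3.137, -0.164, -0.001]
force: [1.0, 0.1, 6.0]
width: 0.007
```

>>> jog_arm --moves '[{"fingers": 1, "xyz": [0, 0, 0.05], "angular": [0, 0, 0]}, {"fingers": 1, "xyz": [0, 0, 0.1], "angular": [0, 0, 0]}]'

```text
clock: 5.98
position: [0.4995, -0.0109, 0.1217]
ee_rot: [3.137, 0.164, 0.002]
force: [-1.4, 0.5, 11.4]
width: 0.007
```

>>> jog_arm --moves '[{"fingers": 1, "xyz": [0, 0, -3], "angular": [0, 0, 0]}, {"fingers": 1, "xyz": [-2, 0, -8], "angular": [0, 0, 0]}, {"fingers": 1, "xyz": [-6, 0, -12], "angular": [0, 0, 0]}, {"fingers": 1, "xyz": [-8, -5, -14], "angular": [0, 0, 0]}, {"fingers": -0.3, "xyz": [-8, -10, -14], "angular": [0, 0, 0]}, {"fingers": -0.3, "xyz": [-6, -15, -14], "angular": [0, 0, 0]}, {"fingers": -0.3, "xyz": [-4, -20, -12], "angular": [0, 0, 0]}, {"fingers": -0.3, "xyz": [-2, -25, -8], "angular": [0, 0, 0]}, {"fingers": -0.3, "xyz": [-1.7, -25.6, -4], "angular": [0, 0, 0]}, {"fingers": -0.3, "xyz": [-1.7, -25.6, -2], "angular": [0, 0, 0]}, {"fingers": -0.3, "xyz": [-1.7, -25.6, -2], "angular": [0, 0, 0]}]'

```text
clock: 7.35
position: [0.4537, 0.2407, 0.1391]
ee_rot: [3.135, 0.165, -0.008]
force: [0.2, 0.6, 1.5]
width: 0.644
```

Run:
```python
from h import *
a=snap('scene');b=snap('top')
cv2.imwrite('pics/v1.png',np.vstack([cv2.resize(a[100:300,110:400],(580,400)),cv2.resize(b[130:230,120:410],(580,200))])[:,:,::-1])
shift([.455,.242,.030],.105)
```

```text
t 7.45 pos [0.4553 0.2415 0.1414] F [-0.29  0.01  0.62] w 0.646
xyz cm [-0.02 -0.06 11.14] ang [ 0.     0.001 -0.   ]
```

View pics/v1.png

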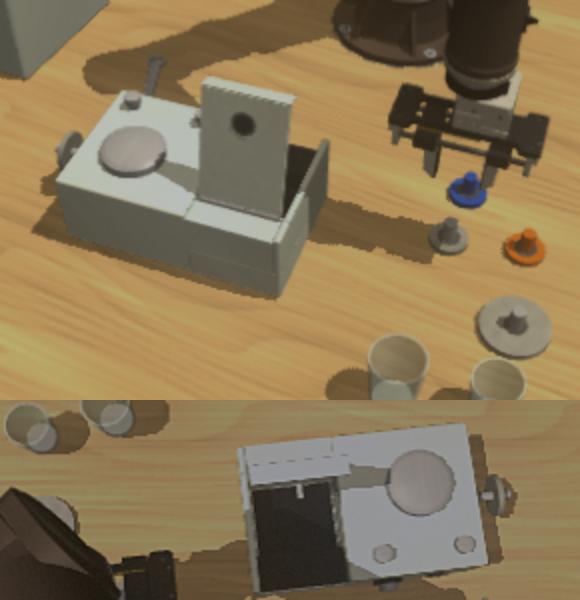

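>>> jog_arm --moves '[{"fingers": -0.3, "xyz": [0, 0, 4], "angular": [0, 0, 0]}, {"fingers": -0.3, "xyz": [0, 0, 8], "angular": [0, 0, 0]}, {"fingers": -0.3, "xyz": [0, 0, 10], "angular": [0, 0, 0]}, {"fingers": -0.3, "xyz": [0, 0, 11.0], "angular": [0, 0, 0]}, {"fingers": -0.3, "xyz": [0, 0, 11.0], "angular": [0, 0, 0]}, {"fingers": -0.3, "xyz": [0, 0, 11.0], "angular": [0, 0, 0]}]'

```text
clock: 8.2
position: [0.4562, 0.2422, 0.0323]
ee_rot: [-3.137, -0.164, -0.003]
force: [-0.5, -0.4, 0.3]
width: 0.648
```

>>> jog_arm --moves '[{"fingers": 0.2, "xyz": [0, 0, 0], "angular": [0, 0, 0]}, {"fingers": 1, "xyz": [0, 0, 0], "angular": [0, 0, 0]}, {"fingers": 1, "xyz": [0, 0, 0], "angular": [0, 0, 0]}, {"fingers": 1, "xyz": [0, 0, 0], "angular": [0, 0, 0]}, {"fingers": 1, "xyz": [0, 0, 0], "angular": [0, 0, 0]}, {"fingers": 1, "xyz": [0, 0, 0], "angular": [0, 0, 0]}, {"fingers": 1, "xyz": [0, 0, 0], "angular": [0, 0, 0]}, {"fingers": 1, "xyz": [0, 0, 0], "angular": [0, 0, 0]}]' --grip_force 15

```text
clock: 9.2
position: [0.4555, 0.2419, 0.0311]
ee_rot: [-3.137, -0.164, -0.0]
force: [-0.7, -0.4, 1.1]
width: 0.213
```

>>> jog_arm --moves '[{"fingers": 1, "xyz": [0, 0, -3], "angular": [0, 0, 0]}, {"fingers": 1, "xyz": [0, 0, -7], "angular": [0, 0, 0]}, {"fingers": 1, "xyz": [0, 0, -11], "angular": [0, 0, 0]}, {"fingers": 1, "xyz": [0, 0, -15], "angular": [0, 0, 0]}, {"fingers": 1, "xyz": [1, 4, -17], "angular": [0, 0, 0]}, {"fingers": 1, "xyz": [2, 8, -17], "angular": [0, 0, 0]}, {"fingers": 1, "xyz": [3.5, 12, -17], "angular": [0, 0, 0]}, {"fingers": 1, "xyz": [5, 16, -17], "angular": [0, 0, 0]}, {"fingers": 1, "xyz": [6.5, 20, -17], "angular": [0, 0, 0]}, {"fingers": 1, "xyz": [8.1, 23, -17], "angular": [0, 0, 0]}, {"fingers": 1, "xyz": [8.1, 25.3, -17], "angular": [0, 0, 0]}, {"fingers": 1, "xyz": [8.1, 25.3, -17], "angular": [0, 0, 0]}]' --grip_force 25

```text
clock: 10.7
position: [0.5622, -0.0038, 0.2005]
ee_rot: [3.137, 0.159, -0.002]
force: [-0.5, -0.6, -1.5]
width: 0.208
```

Run:
```python
from h import *
a=snap('scene');b=snap('top')
cv2.imwrite('pics/v2.png',cv2.resize(a[60:260,130:390],(780,600),interpolation=2)[:,:,::-1])
shift([.563,-.0015,.0875],.105)
```

```text
t 10.8 pos [ 0.5621 -0.0007  0.2009] F [ 0.62  0.42 -1.15] w 0.209
xyz cm [ 0.09  0.09 11.34] ang [-0.     0.001 -0.   ]
```

View pics/v2.png

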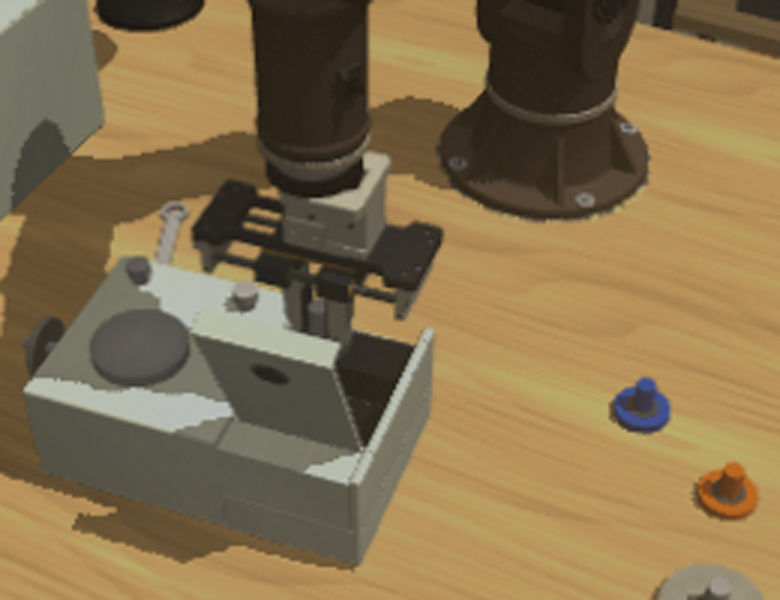

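>>> jog_arm --moves '[{"fingers": 1, "xyz": [0, 0.1, 3], "angular": [0, 0, 0]}, {"fingers": 1, "xyz": [0, 0.1, 6], "angular": [0, 0, 0]}, {"fingers": 1, "xyz": [0, 0.1, 8], "angular": [0, 0, 0]}, {"fingers": 1, "xyz": [0, 0.1, 9.5], "angular": [0, 0, 0]}, {"fingers": 1, "xyz": [0, 0.1, 10.6], "angular": [0, 0, 0]}, {"fingers": 1, "xyz": [0, 0.1, 11.2], "angular": [0, 0, 0]}, {"fingers": 1, "xyz": [0, 0.1, 11.2], "angular": [0, 0, 0]}, {"fingers": 1, "xyz": [0, 0.1, 11.2], "angular": [0, 0, 0]}]'

```text
clock: 11.8
position: [0.563, -0.0022, 0.0897]
ee_rot: [3.137, 0.164, 0.002]
force: [0.4, -0.6, -0.8]
width: 0.208
```

>>> jog_arm --moves '[{"fingers": 1, "xyz": [0, 0, 0.1], "angular": [0, 0, 0]}, {"fingers": 1, "xyz": [0, 0, 0.2], "angular": [0, 0, 0]}, {"fingers": 1, "xyz": [0, 0, 0.2], "angular": [0, 0, 0]}]'

```text
clock: 12.18
position: [0.5625, -0.0024, 0.0871]
ee_rot: [3.137, 0.164, 0.0]
force: [-0.3, 0.2, -0.9]
width: 0.209
```

>>> jog_arm --moves '[{"fingers": 1, "xyz": [0, 0, 0.07], "angular": [0, 0, 0]}, {"fingers": 1, "xyz": [0, 0, 0.15], "angular": [0, 0, 0]}, {"fingers": 1, "xyz": [0, 0, 0.15], "angular": [0, 0, 0]}]'

```text
clock: 12.55
position: [0.5626, -0.0024, 0.0861]
ee_rot: [3.137, 0.164, 0.0]
force: [-2.5, -0.2, 5.8]
width: 0.207
```

>>> jog_arm --moves '[{"fingers": 0.4, "xyz": [0, 0, 0], "angular": [0, 0, 0]}, {"fingers": 0.1, "xyz": [0, 0, 0], "angular": [0, 0, 0]}, {"fingers": 0.1, "xyz": [0, 0, 0], "angular": [0, 0, 0]}, {"fingers": 0.1, "xyz": [0, 0, 0], "angular": [0, 0, 0]}, {"fingers": 0.1, "xyz": [0, 0, -0.3], "angular": [0, 0, 0]}, {"fingers": 0.1, "xyz": [0, 0, -1], "angular": [0, 0, 0]}, {"fingers": 0.1, "xyz": [0, 0, -3], "angular": [0, 0, 0]}, {"fingers": 0.1, "xyz": [0, 0, -7], "angular": [0, 0, 0]}, {"fingers": 0.1, "xyz": [-3, 0, -11], "angular": [0, 0, 0]}, {"fingers": 0.1, "xyz": [-8, 0, -14], "angular": [0, 0, 0]}, {"fingers": 0.1, "xyz": [-13, 0, -16], "angular": [0, 0, 0]}, {"fingers": 1, "xyz": [-18, 0, -17], "angular": [0, 0, 0]}]'

```text
clock: 14.05
position: [0.3825, -0.0211, 0.2571]
ee_rot: [3.137, 0.165, 0.004]
force: [-0.1, -0.7, 0.3]
width: 0.387
```

Run:
```python
from h import *
a=snap('scene');b=snap('top')
cv2.imwrite('pics/v3.png',np.hstack([cv2.resize(a[110:260,130:290],(426,400),interpolation=2),cv2.resize(b[130:240,230:330],(364,400),interpolation=2)])[:,:,::-1])
print(proj('top',[.563,-.0015,.065]),proj('top',[.563,-.0015,.095]))
shift([.563,-.0015,.0875],.105)
```

```text
[[266.89520842 188.88074408]] [[267.33129812 187.22554831]]
t 14.15 pos [ 0.3795 -0.0217  0.2568] F [ 0.82 -0.29 -0.49] w 0.305
xyz cm [18.46 -0.14 16.93] ang [ 0.002  0.    -0.001]
```

View pics/v3.png

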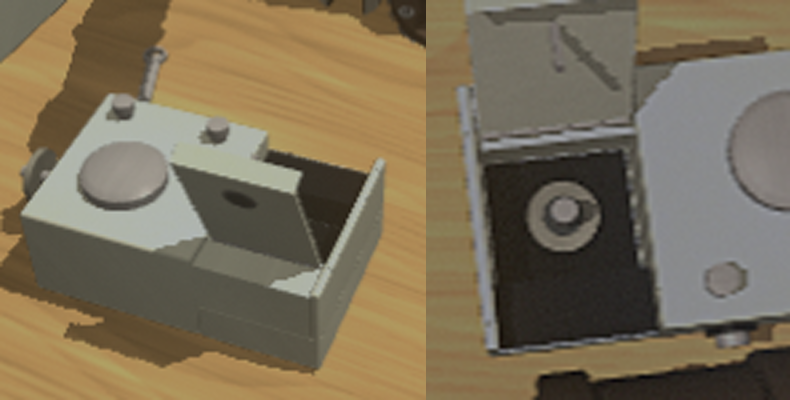

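The top crop shows the wheel flat, with its disc at picture pixel about (267.6,188.5). The projected bay centre is (266.9,188.9), so it sits centred, and the lid is still open. Next I'll go up and over behind the lid.

>>> jog_arm --moves '[{"fingers": 1, "xyz": [0, 0, -4], "angular": [0, 0, 0]}, {"fingers": 1, "xyz": [3, 0, -9], "angular": [0, 0, 0]}, {"fingers": 1, "xyz": [7, 0, -9], "angular": [0, 0, 0]}, {"fingers": 1, "xyz": [11, 0, -9], "angular": [0, 0, 0]}, {"fingers": 1, "xyz": [15, 0, -9], "angular": [0, 0, 0]}, {"fingers": 1, "xyz": [19, 0, -9], "angular": [0, 0, 0]}, {"fingers": 1, "xyz": [23, 0, -9], "angular": [0, 0, 0]}, {"fingers": 1, "xyz": [27, 0, -9], "angular": [0, 0, 0]}, {"fingers": 1, "xyz": [31, 0, -9], "angular": [0, 0, 0]}, {"fingers": 1, "xyz": [34, 0, -9], "angular": [0, 0, 0]}, {"fingers": 1, "xyz": [34, 0, -9], "angular": [0, 0, 0]}]'

```text
clock: 15.52
position: [0.723, 0.015, 0.3441]
ee_rot: [-3.137, -0.165, 0.002]
force: [0.4, -0.2, 0.2]
width: 0.003
```

Run:
```python
from h import *
shift([.717,.0147,.245],.105)
```

```text
t 15.53 pos [0.723  0.015  0.3441] F [ 0.42 -0.16  0.16] w 0.003
xyz cm [-0.59 -0.03  9.91] ang [-0.001  0.001  0.   ]
```

>>> jog_arm --moves '[{"fingers": 1, "xyz": [-0.3, 0, 4], "angular": [0, 0, 0]}, {"fingers": 1, "xyz": [-0.3, 0, 8], "angular": [0, 0, 0]}, {"fingers": 1, "xyz": [-0.3, 0, 9.9], "angular": [0, 0, 0]}, {"fingers": 1, "xyz": [-0.3, 0, 9.9], "angular": [0, 0, 0]}, {"fingers": 1, "xyz": [-1.5, 0, 9.9], "angular": [0, 0, 0]}, {"fingers": 1, "xyz": [-3, 0, 9.9], "angular": [0, 0, 0]}, {"fingers": 1, "xyz": [-4.5, 0, 9.9], "angular": [0, 0, 0]}, {"fingers": 1, "xyz": [-6, 0, 9.9], "angular": [0, 0, 0]}, {"fingers": 1, "xyz": [-7.2, 0, 9.9], "angular": [0, 0, 0]}, {"fingers": 1, "xyz": [-8.4, 0, 9.9], "angular": [0, 0, 0]}]'

```text
clock: 16.77
position: [0.6377, 0.0056, 0.2477]
ee_rot: [3.137, 0.164, 0.003]
force: [1.0, 0.4, 1.5]
width: 0.007
```

Run:
```python
from h import *
a=snap('scene')
cv2.imwrite('pics/v4.png',cv2.resize(a[60:260,130:390],(520,400),interpolation=2)[:,:,::-1])
shift([.6227,.0047,.134],.105)
```

```text
t 16.82 pos [0.6363 0.0054 0.2475] F [-0.98 -0.16 -0.69] w 0.004
xyz cm [-1.36 -0.08 11.35] ang [ 0. -0. -0.]
```

View pics/v4.png

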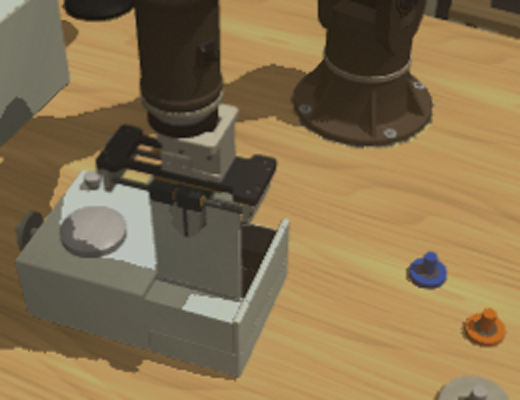

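>>> jog_arm --moves '[{"fingers": 1, "xyz": [-1.5, 0, 0], "angular": [0, 0, 0]}, {"fingers": 1, "xyz": [-3, 0, 0.1], "angular": [0, 0, 0]}, {"fingers": 1, "xyz": [-4.6, 0, 0.4], "angular": [0, 0, 0]}, {"fingers": 1, "xyz": [-6.1, 0, 0.8], "angular": [0, 0, 0]}, {"fingers": 1, "xyz": [-7.5, 0, 1.6], "angular": [0, 0, 0]}, {"fingers": 1, "xyz": [-8.8, 0, 2.5], "angular": [0, 0, 0]}, {"fingers": 1, "xyz": [-10, 0, 3.6], "angular": [0, 0, 0]}, {"fingers": 1, "xyz": [-11, 0, 4.8], "angular": [0, 0, 0]}, {"fingers": 1, "xyz": [-11.7, 0, 5.8], "angular": [0, 0, 0]}, {"fingers": 1, "xyz": [-12.3, 0, 6.8], "angular": [0, 0, 0]}, {"fingers": 1, "xyz": [-12.8, 0, 7.7], "angular": [0, 0, 0]}, {"fingers": 1, "xyz": [-13.1, 0, 8.4], "angular": [0, 0, 0]}]'

```text
clock: 18.32
position: [0.5076, -0.0081, 0.1621]
ee_rot: [3.137, 0.165, -0.0]
force: [0.8, 1.4, 1.6]
width: 0.005
```

Run:
```python
from h import *
shift([.498,-.008,.142],.105)
```

```text
t 18.32 pos [ 0.5076 -0.0081  0.1621] F [0.76 1.4  1.59] w 0.005
xyz cm [-0.95 -0.11  2.01] ang [ 0.  0. -0.]
```

>>> jog_arm --moves '[{"fingers": 1, "xyz": [-0.3, -0.1, 0.7], "angular": [0, 0, 0]}, {"fingers": 1, "xyz": [-0.6, -0.1, 1.3], "angular": [0, 0, 0]}, {"fingers": 1, "xyz": [-0.9, -0.1, 1.9], "angular": [0, 0, 0]}, {"fingers": 1, "xyz": [-0.9, -0.1, 2.3], "angular": [0, 0, 0]}, {"fingers": 1, "xyz": [-0.9, -0.1, 2.6], "angular": [0, 0, 0]}, {"fingers": 1, "xyz": [-0.9, -0.1, 2.8], "angular": [0, 0, 0]}, {"fingers": 1, "xyz": [-0.9, -0.1, 2.8], "angular": [0, 0, 0]}]'

```text
clock: 19.2
position: [0.4985, -0.008, 0.1344]
ee_rot: [-3.137, -0.165, 0.001]
force: [0.4, 0.0, 2.3]
width: 0.006
```

>>> jog_arm --moves '[{"fingers": 1, "xyz": [0, 0, 0.1], "angular": [0, 0, 0]}, {"fingers": 1, "xyz": [0, 0, 0.1], "angular": [0, 0, 0]}]'

```text
clock: 19.45
position: [0.4985, -0.008, 0.1335]
ee_rot: [3.137, 0.164, -0.001]
force: [-0.7, 1.1, 1.3]
width: 0.002
```

>>> jog_arm --moves '[{"fingers": 1, "xyz": [0, 0, 0.1], "angular": [0, 0, 0]}, {"fingers": 1, "xyz": [0, 0, 0.1], "angular": [0, 0, 0]}]'

```text
clock: 19.7
position: [0.4985, -0.008, 0.1325]
ee_rot: [3.137, 0.164, -0.001]
force: [-2.0, 0.5, 1.6]
width: 0.002
```

>>> jog_arm --moves '[{"fingers": 1, "xyz": [0, 0, 0.1], "angular": [0, 0, 0]}, {"fingers": 1, "xyz": [0, 0, 0.1], "angular": [0, 0, 0]}]'

```text
clock: 19.95
position: [0.4987, -0.008, 0.1315]
ee_rot: [3.137, 0.165, -0.001]
force: [-1.7, 0.3, 2.3]
width: 0.006
```

>>> jog_arm --moves '[{"fingers": 1, "xyz": [0, 0, 0.1], "angular": [0, 0, 0]}, {"fingers": 1, "xyz": [0, 0, 0.1], "angular": [0, 0, 0]}]'

```text
clock: 20.2
position: [0.4988, -0.0081, 0.1305]
ee_rot: [3.137, 0.164, -0.0]
force: [-1.5, 0.4, 2.0]
width: 0.002
```

>>> jog_arm --moves '[{"fingers": 1, "xyz": [0, 0, 0.1], "angular": [0, 0, 0]}, {"fingers": 1, "xyz": [0, 0, 0.1], "angular": [0, 0, 0]}]'

```text
clock: 20.45
position: [0.4988, -0.0081, 0.1296]
ee_rot: [3.137, 0.164, 0.0]
force: [-1.7, 0.2, 2.3]
width: 0.003
```

>>> jog_arm --moves '[{"fingers": 1, "xyz": [0, 0, 0.1], "angular": [0, 0, 0]}, {"fingers": 1, "xyz": [0, 0, 0.1], "angular": [0, 0, 0]}]'

```text
clock: 20.7
position: [0.4988, -0.0081, 0.1286]
ee_rot: [3.137, 0.164, 0.0]
force: [-1.6, 0.4, 2.5]
width: 0.005
```

>>> jog_arm --moves '[{"fingers": 1, "xyz": [0, 0, 0.1], "angular": [0, 0, 0]}, {"fingers": 1, "xyz": [0, 0, 0.1], "angular": [0, 0, 0]}]'

```text
clock: 20.95
position: [0.4989, -0.008, 0.1276]
ee_rot: [3.137, 0.164, 0.0]
force: [-1.2, 0.2, 1.9]
width: 0.006
```

>>> jog_arm --moves '[{"fingers": 1, "xyz": [0, 0, 0.1], "angular": [0, 0, 0]}, {"fingers": 1, "xyz": [0, 0, 0.1], "angular": [0, 0, 0]}]'

```text
clock: 21.2
position: [0.4989, -0.008, 0.1266]
ee_rot: [3.137, 0.164, 0.0]
force: [-0.2, -0.0, 2.2]
width: 0.005
```

>>> jog_arm --moves '[{"fingers": 1, "xyz": [0, 0, 0.1], "angular": [0, 0, 0]}, {"fingers": 1, "xyz": [0, 0, 0.1], "angular": [0, 0, 0]}]'

```text
clock: 21.45
position: [0.499, -0.0081, 0.1256]
ee_rot: [3.137, 0.164, 0.0]
force: [0.1, -0.4, 1.8]
width: 0.005
```

>>> jog_arm --moves '[{"fingers": 1, "xyz": [0, 0, 0.1], "angular": [0, 0, 0]}, {"fingers": 1, "xyz": [0, 0, 0.1], "angular": [0, 0, 0]}]'

```text
clock: 21.7
position: [0.499, -0.008, 0.1246]
ee_rot: [3.137, 0.164, 0.001]
force: [0.1, -0.1, 2.6]
width: 0.005
```

>>> jog_arm --moves '[{"fingers": 1, "xyz": [0, 0, 0.1], "angular": [0, 0, 0]}, {"fingers": 1, "xyz": [0, 0, 0.1], "angular": [0, 0, 0]}]'

```text
clock: 21.95
position: [0.4991, -0.008, 0.1238]
ee_rot: [3.137, 0.164, 0.001]
force: [-0.4, -0.2, 5.2]
width: 0.008
```

>>> jog_arm --moves '[{"fingers": 1, "xyz": [0, 0, 0.04], "angular": [0, 0, 0]}, {"fingers": 1, "xyz": [0, 0, 0.07], "angular": [0, 0, 0]}]'

```text
clock: 22.2
position: [0.4991, -0.008, 0.1233]
ee_rot: [3.137, 0.164, 0.001]
force: [-1.0, -0.6, 6.9]
width: 0.002
```

>>> jog_arm --moves '[{"fingers": 1, "xyz": [0, 0, 0.05], "angular": [0, 0, 0]}, {"fingers": 1, "xyz": [0, 0, 0.09], "angular": [0, 0, 0]}]'

```text
clock: 22.45
position: [0.4992, -0.008, 0.1227]
ee_rot: [3.137, 0.164, 0.002]
force: [-2.1, -0.6, 12.3]
width: 0.003
```

Pressed to 12 N. Now I'll let go smoothly and check that the lid stays shut.

>>> jog_arm --moves '[{"fingers": 1, "xyz": [0, 0, -0.5], "angular": [0, 0, 0]}, {"fingers": 1, "xyz": [0, 0, -1.2], "angular": [0, 0, 0]}, {"fingers": 1, "xyz": [0, 0, -3], "angular": [0, 0, 0]}, {"fingers": 1, "xyz": [-2, 0, -7], "angular": [0, 0, 0]}, {"fingers": 1, "xyz": [-6, 0, -11], "angular": [0, 0, 0]}, {"fingers": 1, "xyz": [-10, 0, -13], "angular": [0, 0, 0]}, {"fingers": 1, "xyz": [-13, 0, -14], "angular": [0, 0, 0]}, {"fingers": 1, "xyz": [-13, 0, -14], "angular": [0, 0, 0]}, {"fingers": 1, "xyz": [-13, 0, -14], "angular": [0, 0, 0]}, {"fingers": 1, "xyz": [-13, 0, -14], "angular": [0, 0, 0]}, {"fingers": 1, "xyz": [-13, 0, -14], "angular": [0, 0, 0]}, {"fingers": 1, "xyz": [-13, 0, -14], "angular": [0, 0, 0]}]'

```text
clock: 23.95
position: [0.3697, -0.0215, 0.2617]
ee_rot: [-3.137, -0.165, 0.001]
force: [0.3, 0.3, 0.2]
width: 0.003
```

Run:
```python
from h import *
a=snap('scene');b=snap('top')
cv2.imwrite('pics/v5.png',np.hstack([cv2.resize(a[120:320,130:390],(520,400),interpolation=2),cv2.resize(b[130:240,230:300],(255,400),interpolation=2)])[:,:,::-1])
m=[]
for im,(x0,y0,x1,y1),th in((b,(258,198,284,222),80),(a,(236,162,258,180),90)):
    g=cv2.cvtColor(im,7)[y0:y1,x0:x1];n,l,st,ce=cv2.connectedComponentsWithStats((g<th).astype('u1'));print([(st[i][4],ce[i]+[x0,y0]) for i in range(1,n) if st[i][4]>15])
shift([.4,0,.2],.105)
```

```text
[(np.int32(90), array([270.65555556, 209.76666667]))]
[(np.int32(57), array([246.54385965, 170.94736842]))]
t 24.05 pos [ 0.3696 -0.0215  0.2619] F [ 0.37 -0.76 -0.15] w 0.002
xyz cm [ 3.25 -1.82  6.19] ang [-0.  0. -0.]
```

View pics/v5.png

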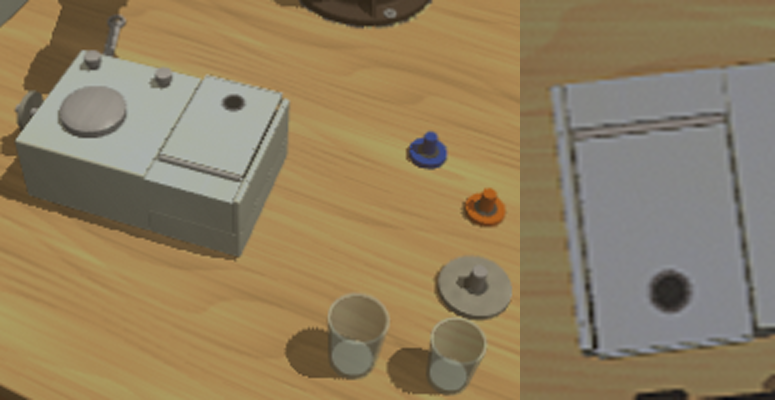

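The lid is flush more than a second after I let go. The pad centroids match the start to within 0.1 px, and the bystanders are in place.

```bash
python3 -c "
from cell import job
print(job.sign_off())"
```

```text
the job is handed in; nothing more can be done
None
```

The small grey wheel is in the bay with the lid latched over it, and I handed the job in at about 24 s of the 72 s allowed.

- **Opening:** I pressed the pad in small steps to 11.4 N, and the lid sprang open.
- **Wheel:** I set it down until I felt the floor at 5.8 N, then let go. The last view before closing showed it flat, stem up, within about 2–3 mm of the bay centre.
- **Closing:** I swung the lid down from behind and pressed it to 12.3 N. These are end-of-step readings, and none passed 15 N.

**Last checks:** More than a second after release, the pad was back at its starting pixels in both cameras, within 0.1 px, so the lid is flush and latched. The tumblers, big wheel and wrench looked unmoved by eye, though I did not measure them. The arm was clear of everything. I could not see the wheel again once the lid was shut. No check failed or disagreed.

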